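# Light the test jig and hold its sprung lid at the index

## Robot

A 7-joint arm with a two-finger parallel gripper is mounted at the origin on the work surface. World frame = base frame: x ahead of the robot, y to its left, z up, the work surface at z = 0. Lengths are in m, angles in rad, forces in N, time in s.
With the tool pointing down it reaches from about 0.4 to 0.875 m from the base axis. Payload 19.3 kg.
Tool frame: the origin (TCP) lies at the very end of the fingers, on their centre line; the grasp point (between the pads) lies 19 mm behind it; z points along the fingers, y is the line along which they close (so a half turn about z gives the same grasp; the last joint's range is limited). The gripper opens to 85 mm and grips with 20 to 120 N. Pads are 22 mm wide; open, the fingers measure 114 mm over their backs; the gripper's body (76 mm by 85 mm) begins 54 mm behind the grasp point. The pads swing forward as they close: fully open they stand 13 mm farther back than shut.
Start: joints at [-1.385, 0.521, -0.036, 1.599, 0.021, 1.021, -0.113], TCP at [0.158, 0.605, 0.2] pointing down, gripper open.
Joint ranges: [-2.91, 2.91], [-0.3, 2.13], [-1.5, 1.42], [0.17, 2.43], [-1.26, 4.41], [0.16, 1.93], [-2.52, 2.52]. Speed limits (rad/s): [1.89, 1.89, 2.39, 2.39, 3.01, 3.01, 3.01].

## Interface

Orientations are given as [roll, pitch, yaw] about the fixed x, y, z axes, in that order (R = Rz(yaw) Ry(pitch) Rx(roll)).
In Python, from workcell import bot gives the robot as it stands.
- The arm moves only by the shell command python3 -m crank 'ROWS' [FORCE]. ROWS is a JSON object of lists of equal length, an entry for each row: "travel": the shift along the world's x, y, z in cm, a list of three; "turn": the turn, a rotation vector about the world's x, y, z in degrees, a list of three; "gripper": the closure, from 0 (fully open) to 1 (shut). A call has exactly 5 rows; each row is the pose to reach, as a shift and turn from the pose commanded when the call began; what a row does not reach only later rows make up. A row lasts 1/10 s, in which the tool goes at most 50 mm and 8.59 degrees, less where a joint would pass 70% of its speed; a pose out of reach is approached as far as the arm can. A call with a gripper value outside its range is refused whole. The fingers move at their own pace and stop on an object; FORCE is the grip in N (left out, the last holds). Time passes only in rows, so rows that repeat a pose let the fingers close, or fill a call up. It gives the time, the measured TCP pose, the force, the opening and the grip force at its end, in the units of the state.
- bot.observe(): the state, without advancing time (a new reading comes with each control period).
- bot.grab_frame(name): name is "side" or "top"; returns a dict with "pixels" (480x640x3 uint8, red, green, blue), "fx", "fy", "cx", "cy" (pixels), "dist" ([k1, k2, p1, p2, k3] as OpenCV has them; the pictures are not rectified), "extrinsics" (4x4, takes a point from world to camera coordinates). Camera axes: x right, y down, z forward; pixel columns grow to the right and rows downward; lengths in m; the calibration is good to about 2 mm. A picture is of the moment at which its call begins. There is no depth.
- bot.job_done(): hands the job in; it is judged then, once.
The state is a dict: "clock": time; "qpos": joint angles; "qd": joint speeds; "joint_efforts": joint torques, N m; "position": TCP position; "tool_rot": TCP orientation; "force": force on the tool from outside, world axes, zero at the start; "moment": the same for the moment, N m; "grip_width": finger opening in m; "finger_force": force on a finger pad.
Only numpy, scipy, OpenCV 4.12 (cv2) and the standard library are available. Lean on these libraries where they do the work, as an engineer would, in place of code of your own. Each camera call takes 0.05 s, during which the arm holds its last target. There are 200 camera calls.

## Task

I have to change a bent probe in the board-test jig, so be my extra pair of hands. Lift the handlamp out of its charging dock by its handle and stand it upright on the bench a hand's breadth in front of the jig, its lens pointing at the middle of the jig's front, and let go of it. Then raise the jig's sprung lid by its bar handle until the lid's pointer is in line with the tip of the index clamped on the slotted quadrant, and finish holding it still there, without letting go; leave everything else on the bench where it is.

Things in the scene. Friction and masses are not known exactly. Their poses are not given: they have to be found in the camera images.
- jig: clamshell board-test jig, fixed: grey base 220 mm deep (x) by 240 wide (y), top at 85 mm; origin under its centre. Its front (two buttons, display) faces its own -x, which is roughly world +y (robot's left). The hinge runs along y at the back, x = +100, z = 97.5 mm. At its +y side (roughly world +x) a slotted steel quadrant, 123-159 mm from the hinge axis at y = 127-131 mm, rises to 250 mm
- jig_front (a point): point on the bench (z = 0) at the middle of the jig base's front face: 110 mm from the jig's origin along its -x. Axes as the jig's
- lid_hinge (a point): midpoint of the hinge axis, 97.5 mm up; turns with the lid. Lid frame: closed, its axes are the jig's (x to the back, z up); it turns about +y as it opens. The lid is an aluminium frame with a clear pane, 236 mm wide, from x = -6 to -212 mm, z = -12 to +14 mm of this frame, 0.5 to 0.7 kg with its bar
- lid (a joint): opening angle of the lid in rad, 0 closed, growing as the front edge rises, stop at 1.15. Torsion springs pull it shut (with gravity 6 to 7 N at the bar when closed, 8 to 10 N at the index): let go, it falls shut
- lid_bar: the lid's bar handle: round steel bar 14 mm thick, 130 mm long along y (parallel to the hinge), on two posts 110 mm apart near the lid's front edge. Origin mid-bar, at x = -190, z = +54 mm in the lid frame (40 mm above the lid's top; 151.5 mm above the bench when closed); axes turn with the lid. Pinch it from above across x; it can turn between the fingers
- lid_pointer (a point): tip of the flat steel pointer at the lid's +y side, outside the quadrant, 154.5 mm from the hinge axis (x = -154.5, y = 133.5, z = 0 mm in the lid frame); axes as the lid's. The lid is at the index when it coincides with index_tip
- index_tip (a point): inner tip of the index: a dark steel block (24 x 18 x 18 mm) with a black thumbscrew 26 mm across, clamped on the outer edge of the quadrant, 154.5 mm from the hinge axis. Its place on the quadrant differs from day to day. Axes turned about the hinge as the lid's are when the pointer is at the index
- index (a joint): angle at which the index is clamped, in rad on the same scale as lid (0.4 to 0.8): the lid is at the index when the two are equal. Not to be shifted
- dock: black charging dock for the lamp, fixed to the bench: 112 mm (x) by 100 mm (y) tray with 30 mm high walls, floor at 12 mm, a 60 mm high back wall at its +x; origin under its centre
- lamp: LED handlamp, 0.3 to 0.6 kg, 168 mm high: rubber foot 92 mm (x) by 80 mm (y) by 18 mm, grey body 70 by 68 mm, a round black lens bezel 82 mm across pointing to its -x, a bridge handle on top. Origin under the centre of its foot. It stands in the dock (origin 12 mm above the bench, 4 mm of play all round) with the same yaw as the dock; lift it straight up more than 50 mm to clear the dock
- lamp_handle (a point): middle of the lamp's handle bar, 159 mm above the lamp's origin and 3 mm to its +x: bar 104 mm long along the lamp's x, 22 mm wide (y), 18 mm high, 35 mm free space under it; take it across its width from above
- lamp_lens (a point): centre of the lens, 48.5 mm from the lamp's origin to its -x, 68 mm up; the lens looks along the lamp's -x
- spool: bystander: white spool of solder wire, upright, 68 mm across, 56 mm high; origin under its centre. It and the dock trade places
- cutters: bystander: side cutters with red grips lying flat, about 135 mm long along x, 45 mm wide, 13 mm high; origin at bench level near the pivot
- driver: bystander: screwdriver lying flat, 170 mm long along its x
- solvent: bystander: capped clear bottle, 60 mm across, 140 mm high; origin under its centre
- meter: bystander: multimeter lying flat, 160 by 78 mm, 45 mm high; origin under its centre
- tip_cleaner: bystander: round steel pot with brass wool, 80 mm across, 65 mm high; origin under its centre
- parts_tray: bystander: black parts tray with potentiometers, 110 by 90 mm, 28 mm high; origin under its centre

How it is judged:
On the way, in this order (a step that is already met when the one before it is completed fails the run):
1. the lamp stands on the bench in front of the jig, lens towards it, let go (height (world z) of lamp below 0.006 m and angle between lamp's own z axis and vertical below 0.1 rad and linear speed of lamp below 0.03 m/s and contact force between the fingers and lamp below 0.2 N and x of lamp in the frame of jig_front between -0.25 and -0.07 m and y of lamp in the frame of jig_front between -0.11 and 0.11 m and x of jig_front in the frame of lamp below -0.03 m and y of jig_front in the frame of lamp between -0.07 and 0.07 m), for 0.2 s.
2. the lid is held by its bar handle with its pointer at the index (angle between the x axis of lid_pointer and the x axis of index_tip, either way round below 0.07 rad and velocity of joint lid between -0.1 and 0.1 rad/s and contact force between the fingers and lid_bar above 2 N), for 0.3 s.
At the end, for the whole second after the job is handed in: Lamp upright (0.1 rad), still, let go, on the bench, centre 70-250 mm before the jig's front and within 110 mm of its middle line; middle of the front on the lens side, within 70 mm of the lens axis. Lid within 0.07 rad of the index, still, fingers bearing on its bar. Bystanders unmoved (20 mm) (all of step 1 and all of step 2); the arm keeps its last pose, push and grip.
It fails at once if a bystander on the bench is shifted by more than 20 mm or knocked over (distance of any of spool, cutters, driver, solvent, meter, tip_cleaner, parts_tray from where it was at the start of the episode above 0.02 m or angle between any of spool, cutters, driver, solvent, meter, tip_cleaner, parts_tray's own z axis and vertical above 0.3 rad).
It fails at once if the index is shifted on the quadrant (distance of index_tip from where it was at the start of the episode above 0.006 m).
It fails at once if the lamp is tipped over (angle between lamp's own z axis and vertical above 0.7 rad).
It also fails if it takes over 54 s, if anything falls off the work surface, if the arm or the gripper's body presses on something with over 40 N, if the wrist force passes 120 N, or if a joint passes its speed limit or range.

## Working session

There is one attempt and no reset: what is moved stays moved. The work goes in short steps, Python scripts to look and compute and a shell command to move; the robot and the scene stay as the last step left them, time stands still between calls to the robot, and variables do not carry over. Pictures are saved under pics/ and viewed, at most 10 in all, crops included, and the job is handed in when it is done.

```bash
mkdir -p pics
python3 - <<'E'
from workcell import bot
import cv2,numpy as np
for n in("side","top"):
    f=bot.grab_frame(n); cv2.imwrite(f"pics/{n}0.png",f["pixels"][:,:,::-1]); 
    T=np.array(f["extrinsics"]);print(n,f["fx"],f["fy"],f["cx"],f["cy"],f["dist"],(-T[:3,:3].T@T[:3,3]).round(3),T[2,:3].round(2))
s=bot.observe();print(s)
E
```

```text
side 454.89611468017677 454.89611468017677 317.13630355113247 237.48417896579554 [-0.03080322  0.          0.          0.          0.        ] [ 0.79  -0.961  0.821] [-0.18  0.79 -0.58]
top 542.5462868957655 542.5462868957655 326.5579203446063 243.86944156730547 [-0.00388038  0.          0.          0.          0.        ] [ 0.261 -0.02   1.48 ] [ 0.22 -0.   -0.98]
{'clock': 0.1, 'qpos': array([-1.3852072 ,  0.52194196, -0.03634316,  1.59991263,  0.02122098,
        1.02109675, -0.11281557]), 'qd': array([-0.00013922, -0.00150143,  0.00068379,  0.00201687,  0.00074804,
       -0.0004825 ,  0.00040008]), 'joint_efforts': array([ 3.62121027e-03, -9.28481913e+01,  1.98408991e+00, -3.70526612e+01,
        1.80822954e-02,  5.59565509e-03, -3.93121354e-06]), 'position': array([0.15808194, 0.60435596, 0.19950463]), 'tool_rot': array([-3.14062268e+00,  7.68481812e-05,  2.88580093e+00]), 'force': array([-0.33365158,  0.41284047,  1.44635974]), 'moment': array([-0.03993253, -0.00348094,  0.01807557]), 'finger_force': 0.0, 'grip_width': 0.08535353465381361}
```

View pics/side0.png

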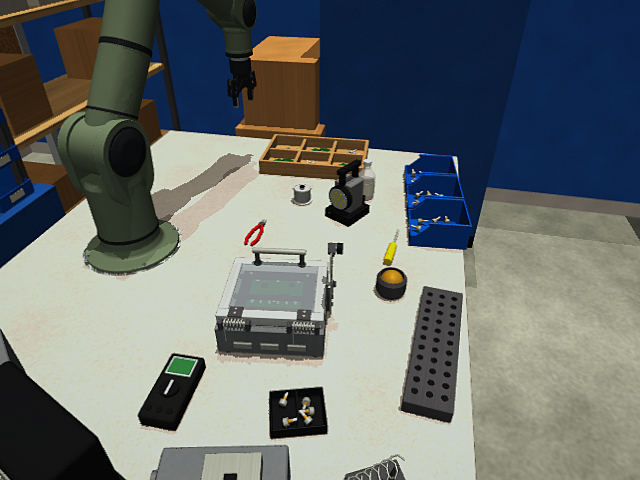

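View pics/top0.png

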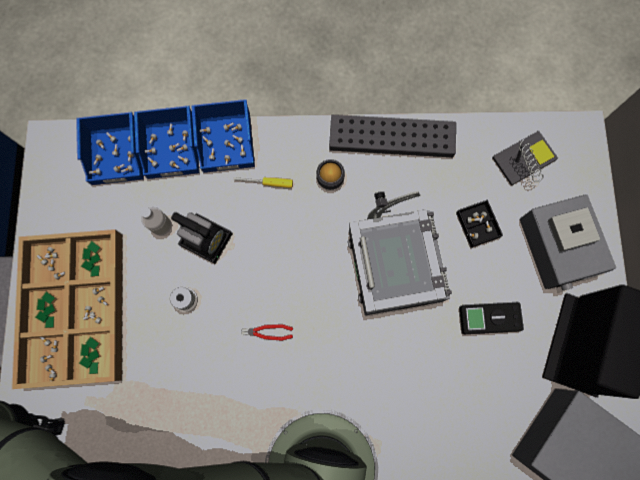

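Side view: the jig is at (270,300), the index at (335,248) and the lamp at (348,195). Top view: the lamp is at (200,237), its lens facing lower right, and the jig is at (400,262). I'll enlarge these next.

```bash
cat > h.py <<'E'
import numpy as np,cv2
from workcell import bot
from scipy.optimize import least_squares
def ray(f,uv):
    K=np.array([[f["fx"],0,f["cx"]],[0,f["fy"],f["cy"]],[0,0,1]]);T=np.array(f["extrinsics"])
    p=cv2.undistortPoints(np.array([[uv]],float),K,np.array(f["dist"],float))[0,0]
    return -T[:3,:3].T@T[:3,3], T[:3,:3].T@np.array([p[0],p[1],1])
def atz(f,uv,z):
    c,d=ray(f,uv);return c+d*(z-c[2])/d[2]
def proj(f,P):
    K=np.array([[f["fx"],0,f["cx"]],[0,f["fy"],f["cy"]],[0,0,1]]);T=np.array(f["extrinsics"])
    return cv2.projectPoints(np.array(P,float).reshape(-1,3),cv2.Rodrigues(T[:3,:3])[0],T[:3,3],K,np.array(f["dist"],float))[0][:,0]
def crop(f,x,y,w,h,s):
    im=cv2.resize(np.ascontiguousarray(f["pixels"][y:y+h,x:x+w,::-1]),None,fx=s,fy=s,interpolation=cv2.INTER_CUBIC)
    for k in range(0,w,20): cv2.putText(im,str(x+k),(k*s,8),0,.32,(0,0,255));cv2.line(im,(k*s,9),(k*s,14),(0,0,255))
    for k in range(0,h,20): cv2.putText(im,str(y+k),(0,k*s+4),0,.32,(0,0,255));cv2.line(im,(22,k*s),(27,k*s),(0,0,255))
    return im
E
python3 - <<'E'
from h import *
t=bot.grab_frame("top");s=bot.grab_frame("side")
a=np.hstack([crop(t,150,195,100,75,4),crop(s,315,150,80,75,4)]);b=crop(t,340,185,120,135,5)
cv2.imwrite("pics/b.png",b)
c=crop(s,205,230,150,130,5)
cv2.imwrite("pics/a.png",a);cv2.imwrite("pics/c.png",c[:600])
E
```

```text
(no output)
```

View pics/a.png

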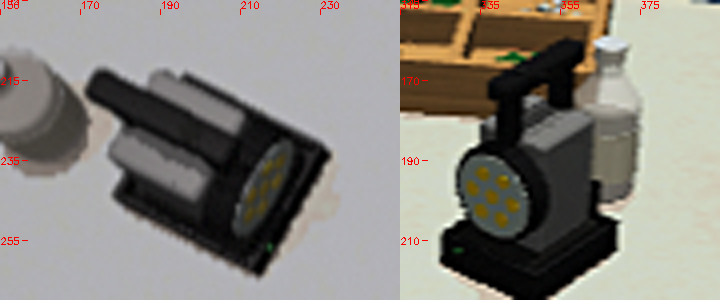

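View pics/c.png

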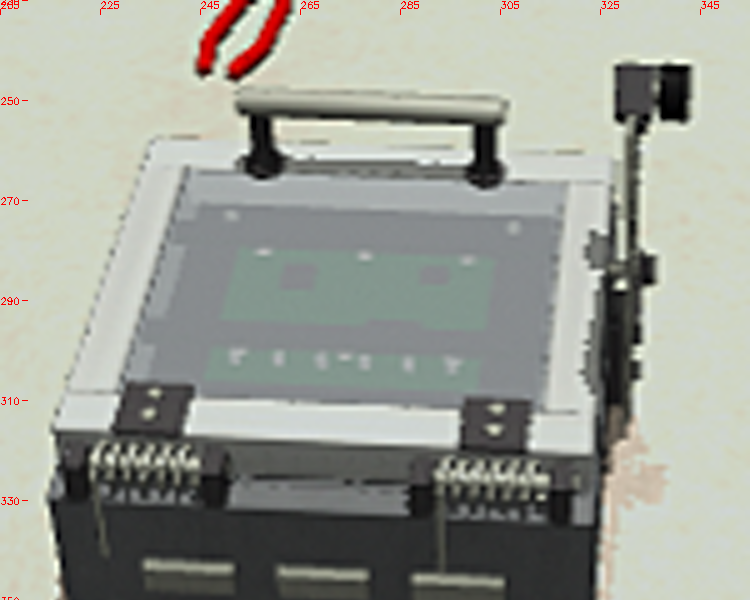

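```bash
python3 -c "
import cv2;a=cv2.imread('pics/b.png');cv2.imwrite('pics/b2.png',a[:600])"
```

```text
(no output)
```

View pics/b2.png

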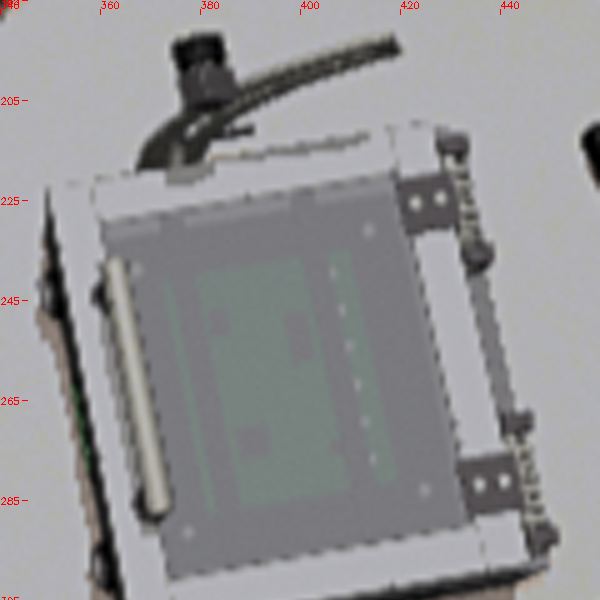

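Lamp handle: about (174,216) to (206,232) in the top view. Bar ends: top (363.4,237) and (372,287.4), side (252.4,250.4) and (306.6,252). Index block: top (381,202), side (331.8,248.4). Dock wall corners, top: (232,233.8), (215.5,264.3) and (178.8,243.8).

```bash
cat >> h.py <<'E'
def tri(t,s,a,b):
    c1,d1=ray(t,a);c2,d2=ray(s,b)
    A=np.stack([d1,-d2],1);k=np.linalg.lstsq(A,c2-c1,rcond=None)[0]
    p,q=c1+k[0]*d1,c2+k[1]*d2
    return (p+q)/2,np.linalg.norm(p-q)
E
python3 - <<'E'
from h import *
np.set_printoptions(precision=4,suppress=True)
t=bot.grab_frame("top");s=bot.grab_frame("side")
print("barA",tri(t,s,(363.4,237),(306.6,252)),atz(t,(363.4,237),.1515))
print("barB",tri(t,s,(372,287.4),(252.4,250.4)),atz(t,(372,287.4),.1515))
print("index",tri(t,s,(381,202),(331.8,248.4)),"screw",tri(t,s,(379.6,194.6),(340,248.6)))
for u in((232,233.75),(215.5,264.25),(178.75,243.75)): print("dock",atz(t,u,.03))
print("lens",tri(t,s,(217,241.75),(338,199.25)),atz(t,(217,241.75),.08))
print("handle",atz(t,(174,216),.171),atz(t,(206.3,232.5),.171), tri(t,s,(174,215),(458/4+415-200+130,161)))
print("handle side",atz(s,(315+98/4,150+90/4),.171),atz(s,(315+178/4,150+47/4),.171))
# jig lid corners, top z~.1115
for n,u in dict(fl=(349,223),hb=(427.5,209.5)).items(): print(n,atz(t,u,.1115))
print("bystanders spool",atz(t,(183,299),.05),"solv",atz(t,(151,212),.14),"cutters",atz(t,(270,332),0),"driver",atz(t,(293,183),0),atz(t,(235,181),0),"tipc",atz(t,(330,175),.06))
E
```

```text
barA (array([ 0.5732, -0.1176,  0.1547]), np.float64(0.005182151217959988)) [ 0.5715 -0.1188  0.1515]
barB (array([ 0.444 , -0.1357,  0.1524]), np.float64(0.001041962153920715)) [ 0.4436 -0.136   0.1515]
index (array([ 0.6449, -0.1602,  0.2093]), np.float64(7.607939776746259e-05)) screw (array([ 0.6634, -0.1575,  0.2099]), np.float64(0.000702821672502602))
dock [0.6149 0.2329 0.03  ]
dock [0.5305 0.2758 0.03  ]
dock [0.5891 0.378  0.03  ]
lens (array([0.5827, 0.2636, 0.0819]), np.float64(0.003264842726815005)) [0.5816 0.2634 0.08  ]
handle [0.6285 0.3542 0.171 ] [0.5847 0.2722 0.171 ] (array([0.794 , 0.3734, 0.1576]), np.float64(0.30620627376801146))
handle side [0.5845 0.2756 0.171 ] [0.6338 0.3626 0.171 ]
fl [ 0.6189 -0.0854  0.1115]
hb [ 0.6521 -0.2921  0.1115]
bystanders spool [0.4349 0.355  0.05  ] solv [0.6488 0.4225 0.14  ] cutters [0.348  0.1299 0.    ] driver [0.7689 0.0666 0.    ] [0.7777 0.2328 0.    ] tipc [ 0.7699 -0.039   0.06  ]
```

```bash
python3 -m crank '{"travel":[[3,-2,1],[6,-4,2],[9,-6,3],[12,-8,4],[15,-10,5]],"turn":[[0,0,-7],[0,0,-14],[0,0,-21],[0,0,-28],[0,0,-35]],"gripper":[0,0,0,0,0]}' 60 && python3 -m crank '{"travel":[[3,-2,0],[6,-4,0],[9,-6,0],[12,-8,0],[15,-10,0]],"turn":[[0,0,-7],[0,0,-14],[0,0,-21],[0,0,-28],[0,0,-35]],"gripper":[0,0,0,0,0]}' 60 && python3 -m crank '{"travel":[[3,-2,0],[6,-4,0],[9,-6,0],[12,-8,0],[14.8,-9.3,0]],"turn":[[0,0,-7],[0,0,-14],[0,0,-21],[0,0,-28],[0,0,-34]],"gripper":[0,0,0,0,0]}' 60
python3 - <<'E'
from h import *
print(bot.observe())
t=bot.grab_frame("top");s=bot.grab_frame("side")
cv2.imwrite("pics/d.png",np.hstack([crop(t,150,190,100,90,4),crop(s,315,130,90,90,4)]))
E
```

```text
clock: 0.8
position: [0.3092, 0.5037, 0.2505]
tool_rot: [3.142, -0.0, 2.27]
force: [0.6, 0.0, 0.8]
grip_width: 0.0854
finger_force: 0.0
clock: 1.3
position: [0.4592, 0.4037, 0.2501]
tool_rot: [3.142, -0.0, 1.659]
force: [-0.2, 1.1, 0.1]
grip_width: 0.0854
finger_force: 0.0
clock: 1.8
position: [0.6075, 0.3099, 0.2501]
tool_rot: [3.141, 0.0, 1.065]
force: [0.3, 1.2, 0.1]
grip_width: 0.0853
finger_force: 0.0
{'clock': 1.8, 'qpos': array([-0.84031633,  0.61988106,  0.47879719,  1.39103973, -0.29078715,
        1.20053148, -0.83885043]), 'qd': array([ 0.35006672,  0.38870607,  0.22915715, -0.57314512, -0.26729671,
        0.26750088, -0.52423197]), 'joint_efforts': array([  -3.7930195 , -103.47114086,   13.14311653,  -33.84150267,
          0.9273579 ,   -0.90618247,    1.72496125]), 'position': array([0.60752261, 0.30992763, 0.25013077]), 'tool_rot': array([3.14125336e+00, 1.83232590e-04, 1.06464514e+00]), 'force': array([0.27850523, 1.18125504, 0.07552224]), 'moment': array([-0.02330861,  0.00462549, -0.04041242]), 'finger_force': 0.0, 'grip_width': 0.08526323971827063}
```

View pics/d.png

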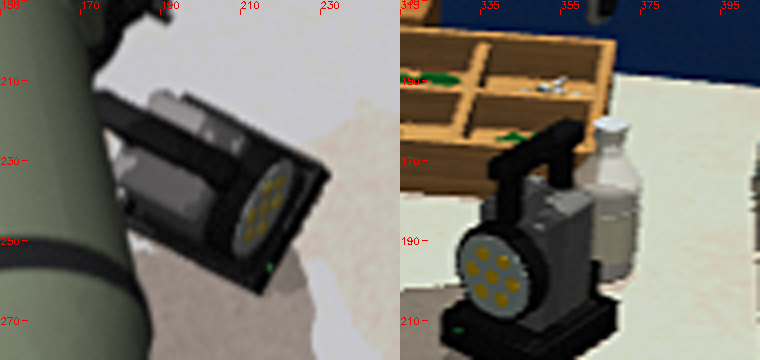

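The crop shows the lamp handle uncovered, although the state puts the TCP right above it. I'll check the projections and whether the frame was stale.

Run:
```python
from h import *
o=bot.observe()
t=bot.grab_frame("top");s=bot.grab_frame("side");t2=bot.grab_frame("top")
P=o["position"]; print(o["clock"],P,proj(t,P),proj(s,P),"start",proj(t,[.158,.604,.2]),proj(s,[.158,.604,.2]))
print(np.abs(t["pixels"].astype(int)-t2["pixels"]).mean(), bot.observe()["clock"],bot.observe()["position"])
a=cv2.resize(t["pixels"][:,:,::-1],(400,300));b=cv2.resize(s["pixels"][:,:,::-1],(400,300))
cv2.imwrite("pics/e.png",np.hstack([a,b]))
```

```text
1.9 [0.60915198 0.3082783  0.24949422] [[184.05407142 214.74961801]] [[350.17884344 145.15777205]] start [[ 50.75549452 415.31710446]] [[244.13510429 114.99748377]]
1.590451388888889 2.05 [0.60562549 0.31207648 0.24965123]
```

View pics/e.png

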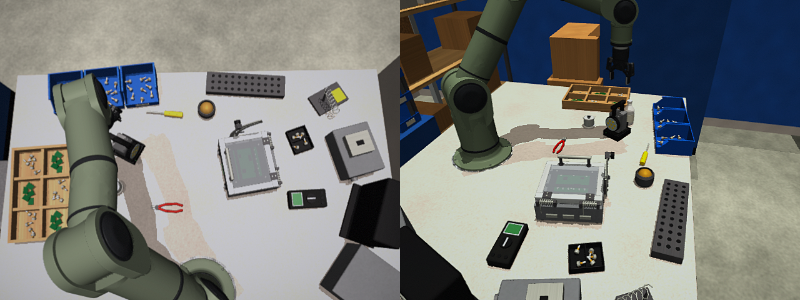

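Run:
```python
from h import *
t=bot.grab_frame("top");s=bot.grab_frame("side")
print(bot.observe()["position"],bot.observe()["qd"].round(3))
cv2.imwrite("pics/f.png",np.hstack([crop(t,140,150,90,120,4),crop(s,325,60,90,120,4)]))
```

```text
[0.60531766 0.3125902  0.25003974] [-0.005 -0.003  0.003 -0.    -0.001  0.    -0.002]
```

View pics/f.png

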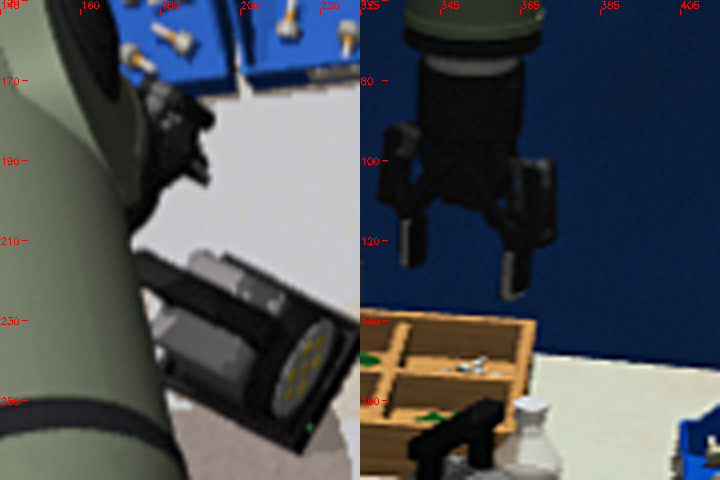

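Run:
```python
from h import *
t=bot.grab_frame("top");s=bot.grab_frame("side")
o=bot.observe();print(o["tool_rot"])
print(tri(t,s,(191,195),(363.25,134.5)))
for z in(.25,.263,.28,.3,.32):
  print(z,atz(s,(363.25,134.5),z),atz(s,(338.25,126.25),z),atz(t,(191,195),z))
```

```text
[-3.14121339e+00 -3.71796965e-04  1.07232642e+00]
(array([0.64617198, 0.28317764, 0.2959804 ]), np.float64(0.007313092808905371))
0.25 [0.63674679 0.39649884 0.25      ] [0.54716593 0.44664875 0.25      ] [0.65726579 0.29364871 0.25      ]
0.263 [0.64024452 0.36558919 0.263     ] [0.5527036  0.41459707 0.263     ] [0.65307997 0.29033562 0.263     ]
0.28 [0.64481848 0.32516887 0.28      ] [0.55994517 0.37268335 0.28      ] [0.64760621 0.28600313 0.28      ]
0.3 [0.6501996  0.27761555 0.3       ] [0.56846466 0.32337309 0.3       ] [0.64116649 0.28090608 0.3       ]
0.32 [0.65558072 0.23006224 0.32      ] [0.57698415 0.27406283 0.32      ] [0.63472676 0.27580902 0.32      ]
```

The side view shows the fingertips at about (338,126) and (363,134.5). That places them at the right xy but roughly 3 cm higher than the reported open tip, so I'll descend partway and check.

```bash
python3 -m crank '{"travel":[[0,0,-2],[0,0,-4],[0,0,-6],[0,0,-8],[0,0,-8]],"turn":[[0,0,0],[0,0,0],[0,0,0],[0,0,0],[0,0,0]],"gripper":[0,0,0,0,0]}' 60
python3 - <<'E'
from h import *
import time
s=bot.grab_frame("side");t=bot.grab_frame("top")
cv2.imwrite("pics/g.png",np.hstack([crop(t,140,170,90,100,4),crop(s,320,110,90,100,4)]))
print(bot.observe()["position"])
E
```

```text
clock: 2.75
position: [0.6045, 0.3117, 0.1678]
tool_rot: [-3.14, 0.003, 1.072]
force: [0.0, -0.2, 1.1]
grip_width: 0.0854
finger_force: 0.0
[0.60607258 0.31201426 0.17067599]
```

View pics/g.png

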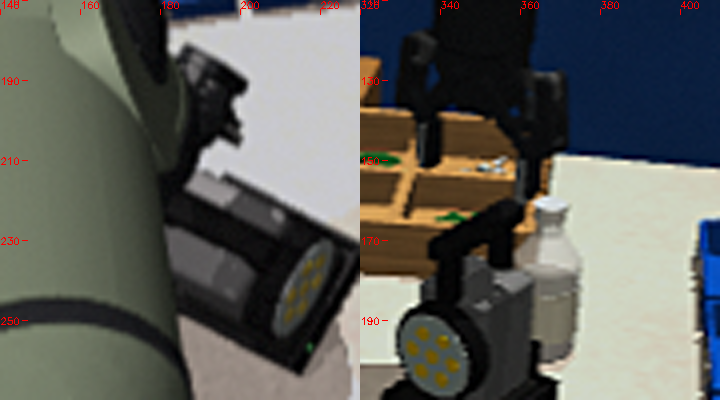

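The tips are at side (337,151) and (361.5,160), clearly still above the handle. I'll close gently here to find out whether the tip height or the report is off.

```bash
python3 -m crank '{"travel":[[0,0,0],[0,0,0],[0,0,0],[0,0,0],[0,0,0]],"turn":[[0,0,0],[0,0,0],[0,0,0],[0,0,0],[0,0,0]],"gripper":[1,1,1,1,1]}' 20 && python3 -m crank '{"travel":[[0,0,0],[0,0,0],[0,0,0],[0,0,0],[0,0,0]],"turn":[[0,0,0],[0,0,0],[0,0,0],[0,0,0],[0,0,0]],"gripper":[1,1,1,1,1]}' 20
```

```text
clock: 3.35
position: [0.6062, 0.3117, 0.1702]
tool_rot: [3.142, -0.0, 1.071]
force: [0.8, -0.7, 0.4]
grip_width: 0.0125
finger_force: 0.0
clock: 3.85
position: [0.6061, 0.3117, 0.17]
tool_rot: [-3.142, 0.0, 1.071]
force: [-0.8, -0.2, 0.6]
grip_width: -0.0
finger_force: 0.0
```

```bash
python3 -m crank '{"travel":[[0,0,-0.5],[0,0,-0.8],[0,0,-1.1],[0,0,-1.4],[0,0,-1.4]],"turn":[[0,0,0],[0,0,0],[0,0,0],[0,0,0],[0,0,0]],"gripper":[1,1,1,1,1]}' 20 && python3 -m crank '{"travel":[[0,0,-0.1],[0,0,-0.2],[0,0,-0.3],[0,0,-0.4],[0,0,-0.4]],"turn":[[0,0,0],[0,0,0],[0,0,0],[0,0,0],[0,0,0]],"gripper":[1,1,1,1,1]}' 20
```

```text
clock: 4.35
position: [0.606, 0.3115, 0.1555]
tool_rot: [-3.141, 0.001, 1.071]
force: [-0.3, -1.0, 0.4]
grip_width: 0.0001
finger_force: 0.0
clock: 4.85
position: [0.6061, 0.3116, 0.1519]
tool_rot: [-3.141, 0.0, 1.071]
force: [0.1, -0.3, 0.7]
grip_width: -0.0002
finger_force: 0.0
```

```bash
python3 -m crank '{"travel":[[0,0,-0.1],[0,0,-0.2],[0,0,-0.3],[0,0,-0.4],[0,0,-0.4]],"turn":[[0,0,0],[0,0,0],[0,0,0],[0,0,0],[0,0,0]],"gripper":[1,1,1,1,1]}' 20
```

```text
clock: 5.35
position: [0.6064, 0.3117, 0.1489]
tool_rot: [3.141, -0.001, 1.071]
force: [-3.4, -1.6, 11.8]
grip_width: -0.0002
finger_force: 5.9
```

Contact came at a reported 0.1485 with the handle top at 0.18, so the true tip height is the reported z plus about 0.031. I'll open, go down to a reported 0.120 and grip.

```bash
Z='"turn":[[0,0,0],[0,0,0],[0,0,0],[0,0,0],[0,0,0]]'; python3 -m crank '{"travel":[[0,0,1],[0,0,2],[0,0,2],[0,0,2],[0,0,2]],"turn":[[0,0,0],[0,0,0],[0,0,0],[0,0,0],[0,0,0]],"gripper":[0,0,0,0,0]}' 20 && python3 -m crank '{"travel":[[0,0,0],[0,0,0],[0,0,0],[0,0,0],[0,0,0]],"turn":[[0,0,0],[0,0,0],[0,0,0],[0,0,0],[0,0,0]],"gripper":[0,0,0,0,0]}' 20 && python3 -m crank '{"travel":[[0,0,-1],[0,0,-2],[0,0,-3],[0,0,-4],[0,0,-4.8]],"turn":[[0,0,0],[0,0,0],[0,0,0],[0,0,0],[0,0,0]],"gripper":[0,0,0,0,0]}' 20 && python3 -m crank '{"travel":[[0,0,0],[0,0,0],[0,0,0],[0,0,0],[0,0,0]],"turn":[[0,0,0],[0,0,0],[0,0,0],[0,0,0],[0,0,0]],"gripper":[1,1,1,1,1]}' 60 && python3 -m crank '{"travel":[[0,0,0],[0,0,0],[0,0,0],[0,0,0],[0,0,0]],"turn":[[0,0,0],[0,0,0],[0,0,0],[0,0,0],[0,0,0]],"gripper":[1,1,1,1,1]}' 60
```

```text
clock: 5.85
position: [0.606, 0.3116, 0.1677]
tool_rot: [-3.141, 0.0, 1.071]
force: [0.0, -0.4, 0.1]
grip_width: 0.0724
finger_force: 0.0
clock: 6.35
position: [0.6062, 0.3116, 0.168]
tool_rot: [-3.142, 0.0, 1.071]
force: [-0.0, -0.1, -0.7]
grip_width: 0.0855
finger_force: 0.0
clock: 6.85
position: [0.6059, 0.3115, 0.1186]
tool_rot: [-3.141, 0.001, 1.071]
force: [-0.1, -0.5, -0.5]
grip_width: 0.0858
finger_force: 0.0
clock: 7.35
position: [0.6062, 0.312, 0.1205]
tool_rot: [-3.142, -0.001, 1.071]
force: [-1.3, 0.0, 4.6]
grip_width: 0.0209
finger_force: 59.2
clock: 7.85
position: [0.6062, 0.3119, 0.1205]
tool_rot: [-3.142, -0.001, 1.071]
force: [-2.4, -0.4, 5.9]
grip_width: 0.0214
finger_force: 59.4
```

```bash
python3 -m crank '{"travel":[[0,0,1],[0,0,2.5],[0,0,4.5],[0,0,6.5],[0,0,8.5]],"turn":[[0,0,0],[0,0,0],[0,0,0],[0,0,0],[0,0,0]],"gripper":[1,1,1,1,1]}' 60 && python3 -m crank '{"travel":[[0,0,0.5],[0,0,0.5],[0,0,0.5],[0,0,0.5],[0,0,0.5]],"turn":[[0,0,0],[0,0,0],[0,0,0],[0,0,0],[0,0,0]],"gripper":[1,1,1,1,1]}' 60
python3 - <<'E'
from h import *
o=bot.observe();print(o["position"],o["force"],o["moment"],o["tool_rot"])
t=bot.grab_frame("top");s=bot.grab_frame("side")
cv2.imwrite("pics/i.png",np.hstack([crop(t,130,160,110,120,3),crop(s,310,90,90,120,3)]))
E
```

```text
clock: 8.35
position: [0.6063, 0.3115, 0.207]
tool_rot: [3.141, -0.001, 1.07]
force: [0.1, -0.2, -3.2]
grip_width: 0.0213
finger_force: 59.1
clock: 8.85
position: [0.6059, 0.3115, 0.2092]
tool_rot: [-3.141, 0.001, 1.071]
force: [0.3, 0.0, -2.8]
grip_width: 0.021
finger_force: 59.2
[0.60588538 0.31151094 0.20922122] [ 0.27711837  0.03108349 -2.79360216] [-0.05700551 -0.00257089  0.02050555] [-3.14110059e+00  1.00560682e-03  1.07061616e+00]
```

```bash
python3 -m crank '{"travel":[[-1,-2,0],[-2.5,-5,0],[-3.7,-7.8,0],[-5,-10.4,0],[-6.2,-13,0]],"turn":[[0,0,3],[0,0,7],[0,0,11],[0,0,15],[0,0,18.5]],"gripper":[1,1,1,1,1]}' 60 && python3 -m crank '{"travel":[[-1.3,-2.7,0],[-2.6,-5.3,0],[-3.9,-8,0],[-5.2,-10.7,0],[-6.2,-12.7,0]],"turn":[[0,0,4],[0,0,8],[0,0,12],[0,0,16],[0,0,18.2]],"gripper":[1,1,1,1,1]}' 60 && python3 -m crank '{"travel":[[0,0,-1],[0,0,-3],[0,0,-5],[0,0,-7],[0,0,-8]],"turn":[[0,0,0],[0,0,0],[0,0,0],[0,0,0],[0,0,0]],"gripper":[1,1,1,1,1]}' 60 && python3 -m crank '{"travel":[[0,0,-0.7],[0,0,-1.3],[0,0,-1.8],[0,0,-1.8],[0,0,-1.8]],"turn":[[0,0,0],[0,0,0],[0,0,0],[0,0,0],[0,0,0]],"gripper":[1,1,1,1,1]}' 60
```

```text
clock: 9.45
position: [0.5435, 0.1805, 0.21]
tool_rot: [3.142, 0.0, 1.396]
force: [0.9, -0.4, -2.5]
grip_width: 0.0212
finger_force: 59.2
clock: 9.95
position: [0.4814, 0.0529, 0.2101]
tool_rot: [3.141, 0.0, 1.713]
force: [0.4, -0.3, -3.9]
grip_width: 0.0209
finger_force: 59.2
clock: 10.45
position: [0.4817, 0.0549, 0.1284]
tool_rot: [-3.14, 0.0, 1.711]
force: [0.4, 0.2, -3.1]
grip_width: 0.0209
finger_force: 59.2
clock: 10.95
position: [0.4824, 0.0547, 0.1123]
tool_rot: [3.141, -0.0, 1.711]
force: [0.3, -0.0, -2.8]
grip_width: 0.021
finger_force: 59.2
```

```bash
python3 -m crank '{"travel":[[0,0,-0.1],[0,0,-0.2],[0,0,-0.3],[0,0,-0.4],[0,0,-0.4]],"turn":[[0,0,0],[0,0,0],[0,0,0],[0,0,0],[0,0,0]],"gripper":[1,1,1,1,1]}' 60
python3 - <<'E'
from h import *
s=bot.grab_frame("side");t=bot.grab_frame("top")
cv2.imwrite("pics/j.png",np.hstack([crop(t,220,170,100,130,4)[:,:,:],crop(s,210,140,100,130,4)]))
E
```

```text
clock: 11.45
position: [0.4823, 0.0547, 0.1084]
tool_rot: [3.141, -0.0, 1.711]
force: [-3.6, -0.5, 10.1]
grip_width: 0.0211
finger_force: 61.0
```

The lamp is on the bench. I'll release it and rise.

```bash
python3 -m crank '{"travel":[[0,0,0.05],[0,0,0.1],[0,0,0.1],[0,0,0.1],[0,0,0.1]],"turn":[[0,0,0],[0,0,0],[0,0,0],[0,0,0],[0,0,0]],"gripper":[0.8,0.6,0.3,0,0]}' 60 && python3 -m crank '{"travel":[[0,0,0],[0,0,0],[0,0,0],[0,0,0],[0,0,0]],"turn":[[0,0,0],[0,0,0],[0,0,0],[0,0,0],[0,0,0]],"gripper":[0,0,0,0,0]}' 60 && python3 -m crank '{"travel":[[0,0,1],[0,0,3],[0,0,5],[0,0,7],[0,0,9]],"turn":[[0,0,0],[0,0,0],[0,0,0],[0,0,0],[0,0,0]],"gripper":[0,0,0,0,0]}' 60
python3 - <<'E'
from h import *
o=bot.observe();print(o["position"],o["tool_rot"],o["clock"])
E
```

```text
clock: 12.05
position: [0.4822, 0.0547, 0.109]
tool_rot: [3.142, 0.0, 1.711]
force: [0.8, 0.3, 0.1]
grip_width: 0.076
finger_force: 0.0
clock: 12.55
position: [0.4822, 0.0546, 0.109]
tool_rot: [-3.142, 0.0, 1.711]
force: [0.7, 0.5, 1.1]
grip_width: 0.0854
finger_force: 0.0
clock: 13.05
position: [0.4821, 0.0545, 0.2006]
tool_rot: [3.141, -0.0, 1.711]
force: [-0.5, 0.4, 0.4]
grip_width: 0.0857
finger_force: 0.0
[0.48213038 0.05451537 0.20056708] [ 3.14113650e+00 -2.82218953e-05  1.71089782e+00] 13.05
```

```bash
python3 -m crank '{"travel":[[0.2,-1.2,0],[0.4,-2.4,0],[0.6,-3.6,0],[0.8,-4.8,0],[0.9,-6,0]],"turn":[[0,0,-6],[0,0,-12],[0,0,-18],[0,0,-24],[0,0,-30]],"gripper":[0,0,0,0,0]}' 60 && python3 -m crank '{"travel":[[0.2,-1.2,0],[0.4,-2.4,0],[0.6,-3.6,0],[0.8,-4.8,0],[0.9,-6,0]],"turn":[[0,0,-6],[0,0,-12],[0,0,-18],[0,0,-24],[0,0,-30]],"gripper":[0,0,0,0,0]}' 60 && python3 -m crank '{"travel":[[0.2,-1.2,0],[0.4,-2.4,0],[0.6,-3.6,0],[0.8,-4.8,0],[0.8,-6.2,0]],"turn":[[0,0,-6],[0,0,-12],[0,0,-18],[0,0,-24],[0,0,-30]],"gripper":[0,0,0,0,0]}' 60
python3 - <<'E'
from h import *
o=bot.observe();print(o["position"],o["tool_rot"])
s=bot.grab_frame("side");t=bot.grab_frame("top")
cv2.imwrite("pics/k.png",np.hstack([crop(t,225,180,180,130,3)[:,:400],crop(s,220,150,130,130,3)]))
E
```

```text
clock: 13.55
position: [0.4913, -0.0058, 0.1997]
tool_rot: [3.141, -0.0, 1.183]
force: [-0.4, 0.1, 1.2]
grip_width: 0.0853
finger_force: 0.0
clock: 14.05
position: [0.5003, -0.0658, 0.1997]
tool_rot: [3.142, -0.001, 0.66]
force: [-0.5, 0.7, -0.2]
grip_width: 0.0853
finger_force: 0.0
clock: 14.55
position: [0.5084, -0.1275, 0.1997]
tool_rot: [-3.141, -0.001, 0.137]
force: [0.4, 0.3, 1.1]
grip_width: 0.0854
finger_force: 0.0
[ 0.50842229 -0.12752102  0.19970664] [-3.14116664e+00 -6.32278401e-04  1.36582826e-01]
```

View pics/k.png

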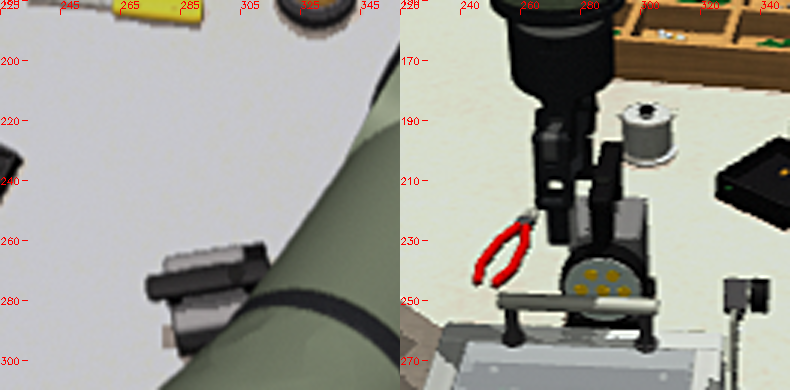

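The lamp stands upright in front of the jig with its lens (side (287,243)) facing it. The gripper tips are at side (273,231), and the bar runs from (253,250) to (305,251). I'll check the numbers.

Run:
```python
from h import *
s=bot.grab_frame("side");t=bot.grab_frame("top")
print("tip proj",proj(s,[[.508,-.127,.244],[.5084+.006,-.1275-.042,.244],[.5084-.006,-.1275+.042,.244]]).round(1))
J=np.array([.505,-.107]);x=np.array([.141,-.99]);y=np.array([.99,.141])
L=atz(s,(286.7,242.7),.068)
print("lens",L,"exp",[.482+.141*.0485,.0514-.99*.0485])
# index model: corners of block for angles
O=np.array([.5348,-.3153])
for a in(.55,.6,.65,.7,.75):
    P=[]
    for r in(.1545,.1785):
      for dt in(-.009,.009):
        for yy in(.120,.138):
            h=r*np.cos(a)-dt*np.sin(a);z=.0975+r*np.sin(a)+dt*np.cos(a)
            q=O-h*x+yy*y;P.append([q[0],q[1],z])
    u=proj(s,P);v=proj(t,P);print(a,"side",u.min(0).round(1),u.max(0).round(1),"top",v.min(0).round(1),v.max(0).round(1))
```

```text
tip proj [[276.5 220.2]
 [273.7 230.8]
 [279.3 210.5]]
lens [0.48288859 0.02350387 0.068     ] exp [0.4888385, 0.003384999999999999]
0.55 side [326.5 249.5] [335.1 262.5] top [372.  201.1] [385.2 210.5]
0.6 side [326.4 248.3] [335.1 261.3] top [374. 200.] [387.3 209.6]
0.65 side [326.3 247.3] [335.1 260.1] top [376.3 198.8] [389.6 208.6]
0.7 side [326.2 246.5] [335.  259.2] top [378.6 197.6] [391.9 207.6]
0.75 side [326.1 245.9] [335.  258.4] top [381.1 196.4] [394.4 206.6]
```

```bash
python3 -m crank '{"travel":[[0,0,-2],[0,0,-4],[0,0,-6],[0,0,-8],[0,0,-9.8]],"turn":[[0,0,0],[0,0,0],[0,0,0],[0,0,0],[0,0,0]],"gripper":[0,0,0,0,0]}' 60 && python3 -m crank '{"travel":[[0,0,0],[0,0,0],[0,0,0],[0,0,0],[0,0,0]],"turn":[[0,0,0],[0,0,0],[0,0,0],[0,0,0],[0,0,0]],"gripper":[1,1,1,1,1]}' 60 && python3 -m crank '{"travel":[[0,0,0],[0,0,0],[0,0,0],[0,0,0],[0,0,0]],"turn":[[0,0,0],[0,0,0],[0,0,0],[0,0,0],[0,0,0]],"gripper":[1,1,1,1,1]}' 60
```

```text
clock: 15.25
position: [0.5082, -0.1262, 0.1003]
tool_rot: [-3.141, -0.0, 0.144]
force: [0.4, 0.4, -0.7]
grip_width: 0.0854
finger_force: 0.0
clock: 15.75
position: [0.508, -0.1238, 0.1014]
tool_rot: [-3.136, 0.0, 0.142]
force: [-7.8, 49.7, 21.4]
grip_width: 0.0128
finger_force: 34.3
clock: 16.25
position: [0.508, -0.1236, 0.1014]
tool_rot: [-3.136, 0.001, 0.143]
force: [-5.6, 23.6, 14.0]
grip_width: 0.0118
finger_force: 58.4
```

Run:
```python
from h import *
o=bot.observe();print(o["position"],o["tool_rot"],o["force"],o["moment"])
s=bot.grab_frame("side");np.save("side_closed.npy",s["pixels"])
t=bot.grab_frame("top");np.save("top_closed.npy",t["pixels"])
for a in np.arange(0,.8,.1136):
    b=.277+a;h=.1975
    d=h*(np.cos(.277)-np.cos(b));z=h*(np.sin(b)-np.sin(.277));print(round(a,3),"travel cm",(100*np.array([.141*d,-.99*d,z])).round(2))
```

```text
[ 0.50798361 -0.12357197  0.10139291] [-3.13608221e+00  5.30493679e-04  1.43291855e-01] [-5.58852164 23.64609697 13.96210791] [4.75312527 1.11548806 0.18131068]
0.0 travel cm [ 0. -0.  0.]
0.114 travel cm [ 0.1  -0.73  2.12]
0.227 travel cm [ 0.24 -1.69  4.14]
0.341 travel cm [ 0.41 -2.87  6.04]
0.454 travel cm [ 0.61 -4.26  7.79]
0.568 travel cm [ 0.83 -5.83  9.37]
0.682 travel cm [ 1.08 -7.57 10.76]
0.795 travel cm [ 1.35 -9.46 11.94]
```

Gripped. The 24 N on y shows the bar is about 5 mm further +y than I commanded, so I'll relieve that and start raising along the arc.

```bash
python3 -m crank '{"travel":[[0,0.2,0],[0,0.5,0],[0,0.5,0],[0,0.5,0],[0,0.5,0]],"turn":[[0,0,0],[0,0,0],[0,0,0],[0,0,0],[0,0,0]],"gripper":[1,1,1,1,1]}' 60 && python3 -m crank '{"travel":[[0,-0.1,0.5],[0.05,-0.3,1],[0.1,-0.5,1.6],[0.1,-0.73,2.1],[0.1,-0.73,2.1]],"turn":[[0,0,0],[0,0,0],[0,0,0],[0,0,0],[0,0,0]],"gripper":[1,1,1,1,1]}' 60
```

```text
clock: 16.85
position: [0.5081, -0.1236, 0.1016]
tool_rot: [3.14, -0.0, 0.14]
force: [-2.9, -7.4, 3.6]
grip_width: 0.012
finger_force: 58.9
clock: 17.35
position: [0.5091, -0.1303, 0.1224]
tool_rot: [3.141, -0.0, 0.14]
force: [2.0, -6.6, -12.9]
grip_width: 0.0121
finger_force: 58.7
```

```bash
python3 -m crank '{"travel":[[0.05,-0.4,0.9],[0.13,-0.95,2],[0.2,-1.5,3],[0.3,-2.15,3.9],[0.3,-2.15,3.9]],"turn":[[0,0,0],[0,0,0],[0,0,0],[0,0,0],[0,0,0]],"gripper":[1,1,1,1,1]}' 60 && python3 -m crank '{"travel":[[0.1,-0.65,0.9],[0.2,-1.35,1.75],[0.3,-2.1,2.5],[0.42,-2.95,3.3],[0.42,-2.95,3.3]],"turn":[[0,0,0],[0,0,0],[0,0,0],[0,0,0],[0,0,0]],"gripper":[1,1,1,1,1]}' 60
python3 - <<'E'
from h import *
o=bot.observe();print(o["position"],o["tool_rot"],o["force"],o["moment"])
E
```

```text
clock: 17.85
position: [0.5122, -0.1506, 0.1621]
tool_rot: [-3.139, -0.001, 0.141]
force: [1.4, 7.4, -9.3]
grip_width: 0.0117
finger_force: 59.2
clock: 18.35
position: [0.5166, -0.1777, 0.1955]
tool_rot: [-3.135, -0.001, 0.142]
force: [-5.6, 26.2, 12.3]
grip_width: 0.012
finger_force: 60.1
[ 0.51659389 -0.17765463  0.19548374] [-3.13530638e+00 -8.13430954e-04  1.42084299e-01] [-5.60178558 26.2057037  12.30986864] [5.8086447  1.09551958 0.15695117]
```

```bash
python3 -m crank '{"travel":[[0,0.2,0.1],[0,0.4,0.3],[0,0.4,0.3],[0,0.4,0.3],[0,0.4,0.3]],"turn":[[0,0,0],[0,0,0],[0,0,0],[0,0,0],[0,0,0]],"gripper":[1,1,1,1,1]}' 60
python3 - <<'E'
from h import *
o=bot.observe();print(o["position"],o["tool_rot"],o["force"],o["moment"])
E
```

```text
clock: 18.85
position: [0.5161, -0.178, 0.1968]
tool_rot: [3.14, 0.001, 0.14]
force: [6.2, -9.3, -24.4]
grip_width: 0.0117
finger_force: 59.7
[ 0.51608935 -0.17800898  0.19677686] [3.13958806e+00 5.52614135e-04 1.39760099e-01] [  6.16562096  -9.34965475 -24.44012499] [-2.04387039 -1.34460506  0.38029109]
```

```bash
python3 -m crank '{"travel":[[0.06,-0.5,0.35],[0.12,-0.95,0.75],[0.2,-1.45,1.1],[0.25,-1.85,1.4],[0.25,-1.85,1.4]],"turn":[[0,0,0],[0,0,0],[0,0,0],[0,0,0],[0,0,0]],"gripper":[1,1,1,1,1]}' 60; python3 -m crank '{"travel":[[0,0,0],[0,0,0],[0,0,0],[0,0,0],[0,0,0]],"turn":[[0,0,0],[0,0,0],[0,0,0],[0,0,0],[0,0,0]],"gripper":[1,1,1,1,1]}' 60
python3 - <<'E'
from h import *
o=bot.observe();p=o["position"];print(p,o["tool_rot"],o["force"],o["qd"].round(3))
d=p-np.array([.508,-.1236,.1015]);h=d[0]*.141-d[1]*.99
c=np.hypot(h,d[2]);print("angle",2*np.arcsin(c/.395),"phase",np.arctan2(h,d[2])-np.arcsin(c/.395))
s=bot.grab_frame("side");t=bot.grab_frame("top");np.save("side_up.npy",s["pixels"]);np.save("top_up.npy",t["pixels"])
x=np.array([.141,-.99]);y=np.array([.99,.141])
for O in (np.array([.5348,-.3153]),np.array([.5348,-.3118])):
  for a in(.6,.68,.76):
    q=lambda r,yy:[*(O-r*np.cos(a)*x+yy*y),.0975+r*np.sin(a)]
    print(a,"ptr side",proj(s,[q(.1545,.1335),q(.12,.1335)]).round(1).tolist(),"lid frontcorner side",proj(s,[q(.212,.118),q(.212,-.118)]).round(1).tolist())
E
```

```text
clock: 19.35
position: [0.5186, -0.1947, 0.2114]
tool_rot: [-3.14, 0.0, 0.14]
force: [-0.2, 6.7, -9.4]
grip_width: 0.0118
finger_force: 60.7
clock: 19.85
position: [0.5185, -0.1942, 0.211]
tool_rot: [-3.14, 0.001, 0.141]
force: [0.2, 5.8, -9.6]
grip_width: 0.012
finger_force: 60.6
[ 0.51849244 -0.19421169  0.21103258] [-3.13957228e+00  7.18473363e-04  1.40800492e-01] [ 0.16164429  5.81592918 -9.63362854] [ 0.001  0.001 -0.001  0.001 -0.    -0.    -0.   ]
angle 0.6747046820090004 phase 0.2402338403280867
0.6 ptr side [[332.5, 260.0], [331.7, 274.8]] lid frontcorner side [[327.1, 235.7], [225.9, 231.2]]
0.68 ptr side [[332.4, 258.5], [331.6, 273.8]] lid frontcorner side [[326.9, 233.4], [224.2, 228.9]]
0.76 ptr side [[332.3, 257.5], [331.6, 273.1]] lid frontcorner side [[326.7, 231.6], [222.3, 227.0]]
0.6 ptr side [[332.8, 259.0], [332.0, 273.8]] lid frontcorner side [[327.4, 234.9], [226.5, 230.4]]
0.68 ptr side [[332.7, 257.6], [332.0, 272.8]] lid frontcorner side [[327.2, 232.5], [224.8, 228.0]]
0.76 ptr side [[332.6, 256.6], [331.9, 272.1]] lid frontcorner side [[327.0, 230.7], [222.9, 226.2]]
```

Lid angle is about 0.675 against an estimated index of 0.68. I'll cross-check the index with image code on the saved frames.

Run:
```python
import numpy as np,cv2
for n,(x0,x1,y0,y1) in dict(top=(362,424,188,222),side=(318,346,238,292)).items():
    for k in("closed","up"):
        g=cv2.cvtColor(np.load(f"{n}_{k}.npy"),cv2.COLOR_RGB2GRAY)[y0:y1,x0:x1]
        print(n,k,"x0",x0)
        for i,r in enumerate(g): print(y0+i,"".join("@#*+=-:. "[min(8,v//26)] for v in r))
```

```text
top closed x0 362
188 ..............................................................
189 ..............................................................
190 ................... ..........................................
191 .............. .::----:.................................:.....
192 ..........::.::-++**#*=...............................--=.....
193 .........:===+*#####@@+.........................:::--=++*-....
194 ........:=+++*#@@###@@*. .....................:--=++**###+:...
195 .......:-=+++++*####@@#:..................::-==++++**####*:...
196 ......:-=====++++*##@@#-...............::-==+****++***+==:....
197 .....:-=======++++***@*:...........:::-==+*++=+****==::.......
198 . .::-==========+++****=:.......:::-==+*+**+*+**==:...........
199 ..:+==============*#***+=. ..:::-==+*+**+****==:... ..........
200 :-++=============*##****+..::-==+****+****==:... .............
201 +*+=============*#******+-:==++********+=:... ................
202 #+=============+#*++++***++****++****=::.. ...................
203 +=============+#++==+++******+++***=:.  ......................
204 ======
[... 6371 characters left out ...]
:*-..+*#:            
271        :+==:=*#-            
272        :+=-:=*#-            
273        :+=-:=*#-            
274        :+=: =##-            
275        -++: =##-            
276        -++- =#*:            
277        -++- =#*:            
278       .=++- =#+:            
279       .==+- =*+:            
280       .==+- =#+:            
281       .+=+- =#*:            
282       .+=+- =#@-            
283       .*=+: =*=.            
284       .#*+: =+.             
285       .#*#: =+.             
286       .#*#: =+:             
287      .+#*+. =+:             
288      .+#*#@##+:             
289      .+#*###*+:             
290       =#*###*=              
291       +#*###*-
```

Run:
```python
from h import *
s=bot.grab_frame("side");t=bot.grab_frame("top")
x=np.array([.141,-.99]);y=np.array([.99,.141]);O=np.array([.5348,-.3135])
def q(a,X,Y,Z): # lid frame mm
    c,n=np.cos(a),np.sin(a);h=X*c+Z*n;z=-X*n+Z*c
    return [*(O+h*x+Y*y),.0975+z]
for a in(0,.6,.64,.68,.72,.76):
    C=[q(a,-.212,Y,Z) for Y in(.118,-.118) for Z in(.014,-.012)]
    print(a,"top",proj(t,C).round(1).tolist(),"side",proj(s,C).round(1).tolist(),"ptr top",proj(t,q(a,-.1545,.1335,0)).round(1))
p=np.load("top_up.npy").astype(int);pc=np.load("top_closed.npy").astype(int)
def show(p,x0,x1,y0,y1):
    g=p[...,1]-(p[...,0]+p[...,2])//2;v=p.sum(2)//3
    for r in range(y0,y1): print(r,"".join("g" if g[r,c]>8 else "@#*+=-:. "[min(8,v[r,c]//26)] for c in range(x0,x1)))
print("x0 355");show(p,355,455,190,222)
print("lower x0 355");show(p,355,455,262,325)
```

```text
0 top [[349.6, 221.9], [349.1, 224.4], [365.2, 311.7], [364.5, 312.6]] side [[327.6, 261.3], [327.5, 269.3], [234.6, 256.8], [235.7, 264.8]] ptr top [[369.8 214.4]]
0.6 top [[370.1, 206.6], [363.5, 210.0], [388.0, 303.8], [380.8, 305.8]] side [[327.1, 233.1], [327.4, 237.1], [224.8, 228.6], [227.4, 232.6]] ptr top [[383.3 203.3]]
0.64 top [[372.6, 205.5], [365.5, 208.9], [390.6, 303.1], [383.0, 305.1]] side [[327.0, 232.1], [327.3, 235.7], [223.9, 227.6], [226.6, 231.2]] ptr top [[384.9 202.5]]
0.68 top [[375.1, 204.3], [367.7, 207.8], [393.3, 302.4], [385.4, 304.5]] side [[326.9, 231.2], [327.2, 234.4], [223.0, 226.7], [225.7, 229.9]] ptr top [[386.6 201.7]]
0.72 top [[377.8, 203.2], [370.0, 206.7], [396.2, 301.7], [387.8, 303.8]] side [[326.7, 230.5], [327.1, 233.3], [222.0, 225.9], [224.9, 228.8]] ptr top [[388.4 200.9]]
0.76 top [[380.6, 202.1], [372.4, 205.5], [399.2, 301.0], [390.5, 303.2]] side [[326.6, 229.8], [327.0, 232.2], [221.0, 225.3], [224.0, 227.7]] ptr top [[390.3 200.1]]
x0 355
190 .................................... :+#@@#gggggggggggggggg#ggggggggggggggggggggggggg
[... 9198 characters left out ...]
gggg**##+====:::......................................................
319 ggggggggggggggggggggggggggggggg*g**##+===::.........................................................
320 gggggggggggggggggggggggggggggggg**##*==::...........................................................
321 ggggggggggggggggggggggggggggggg**##*+=:.............................................................
322 ggggggggggggggggggggggggggggg**###*++=..............................................................
323 ggggggggggggggggggggggggg*ggg**##*++=:..............................................................
324 gggggggggggggggggggggggggg*g*g#*++==:...............................................................
```

The top view gives the lid's front corner at about (366,208), an angle of 0.66–0.67. Both index features triangulate to about 0.685. I'll nudge up slightly and settle.

```bash
python3 -m crank '{"travel":[[0,-0.08,0.06],[0,-0.16,0.12],[0.03,-0.25,0.17],[0.03,-0.25,0.17],[0.03,-0.25,0.17]],"turn":[[0,0,0],[0,0,0],[0,0,0],[0,0,0],[0,0,0]],"gripper":[1,1,1,1,1]}' 60; python3 -m crank '{"travel":[[0,0,0],[0,0,0],[0,0,0],[0,0,0],[0,0,0]],"turn":[[0,0,0],[0,0,0],[0,0,0],[0,0,0],[0,0,0]],"gripper":[1,1,1,1,1]}' 60; python3 -c "
from workcell import bot
print(bot.job_done())"
```

```text
clock: 20.55
position: [0.5188, -0.1964, 0.2127]
tool_rot: [-3.139, 0.001, 0.141]
force: [-0.3, 7.6, -8.6]
grip_width: 0.0118
finger_force: 60.7
clock: 21.05
position: [0.5189, -0.1964, 0.2127]
tool_rot: [-3.139, 0.001, 0.141]
force: [0.4, 6.8, -9.5]
grip_width: 0.0116
finger_force: 60.7
the job is handed in; nothing more can be done
None
```

The job is handed in at about 21 s, with no verdict returned: the lamp stands released about 160 mm in front of the jig with its lens facing it, and the arm is holding the lid by its bar at about 0.685 rad, which matches my estimate of the index angle (each good to about 0.02 rad).

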